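# Hang the stoppered flasks in the slotted rack and lock it

## Robot

A 6-joint arm with a two-finger parallel gripper is mounted at the origin on the work surface. World frame = base frame: x ahead of the robot, y to its left, z up, the work surface at z = 0. Lengths are in m, angles in rad, forces in N, time in s.
With the tool pointing down it reaches from about 0.375 to 0.9 m from the base axis. Payload 3.1 kg.
Tool frame: the origin (TCP) lies at the very end of the fingers, on their centre line; the grasp point (between the pads) lies 19 mm behind it; z points along the fingers, y is the line along which they close (so a half turn about z gives the same grasp; the last joint's range is limited). The gripper opens to 85 mm and grips with 20 to 120 N. Pads are 22 mm wide; open, the fingers measure 114 mm over their backs; the gripper's body (76 mm by 85 mm) begins 54 mm behind the grasp point. The pads swing forward as they close: fully open they stand 13 mm farther back than shut.
Start: joints at [-1.452, 0.527, 1.433, -0, 1.181, -0.178], TCP at [0.183, -0.597, 0.231] pointing down, gripper open.
Joint ranges: [-3.08, 3.08], [-0.75, 2.2], [0.22, 2.44], [-1.43, 4.57], [0, 2.65], [-2.85, 2.85]. Speed limits (rad/s): [2.79, 2.79, 3.14, 3.14, 3.14, 3.14].

## Interface

Orientations are given as a unit quaternion [x, y, z, w].
In Python, from station import telemetry, snapshot, ticket gives the robot as it stands.
- The arm moves only by the tool move_arm, never from a script. Its argument "commands" is text: rows parted by semicolons, each of 7 numbers parted by spaces: the shift along the tool's x, y, z in mm, then the turn, a rotation vector about the tool's x, y, z in degrees, then the opening, from -1 (shut) to 1 (fully open). A call has exactly 5 rows; each row is the pose to reach, as a shift and turn from the pose commanded when the call began, along the tool's axes at that moment; what a row does not reach only later rows make up. A row lasts 1/8 s, in which the tool goes at most 62.5 mm and 10.7 degrees, less where a joint would pass 70% of its speed; a pose out of reach is approached as far as the arm can. A call with a gripper value outside its range is refused whole. The fingers move at their own pace and stop on an object; "grip_force" is the grip in N (left out, the last holds). Time passes only in rows, so rows that repeat a pose let the fingers close, or fill a call up. It gives the time, the measured TCP pose, the force, the opening and the grip force at its end, in the units of the state.
- telemetry.sense(): the state, without advancing time (a new reading comes with each control period).
- snapshot(name): name is "side" or "top" or "wrist"; returns a dict with "image" (384x512x3 uint8, red, green, blue), "fx", "fy", "cx", "cy" (pixels), "pose" (4x4, takes a point from camera to world coordinates). Camera axes: x right, y down, z forward; pixel columns grow to the right and rows downward; lengths in m; the calibration is good to about 2 mm. A picture is of the moment at which its call begins. There is no depth.
- ticket.sign_off(): hands the job in; it is judged then, once.
The state is a dict: "t": time; "q": joint angles; "qd": joint speeds; "tau": joint torques, N m; "tcp_pos": TCP position; "tool_rot": TCP orientation; "force": force on the tool from outside, world axes, zero at the start; "ft_torque": the same for the moment, N m; "finger_gap": opening from 0.0 (shut) to 1.0 (fully open); "gripper_force": force on a finger pad.
Only numpy, scipy, OpenCV 4.12 (cv2) and the standard library are available. Lean on these libraries where they do the work, as an engineer would, in place of code of your own. Each camera call takes 0.05 s, during which the arm holds its last target. There are 200 camera calls.

## Task

Put the stoppered glass flasks away in the white slotted rack: slide the rack's steel keeper fully open by its brass handle, hang every flask by its collar in a slot of its own, its body passing over the sill and under the plate, its collar well back behind the small lips, and then slide the keeper fully shut again. They are thin glass: hold them with no more than about 20 N, do not press or knock them against the rack, and leave all the other glassware and the tray where they are. Between two and four flasks are out; one may get knocked aside while you work, and must be hung all the same.

Things in the scene. Friction and masses are not known exactly. Their poses are not given: they have to be found in the camera images.
- rack: white rack, fixed; origin under its middle on the bench; x to its back, y to its left. Plate x -65..65, y -215..215 mm, top z 148, 10 thick. End walls 12 mm at y +-209 (x -5..65), rear rail x 55..65, z 30..60, front sill x -64..-56, 40 high. Four 28 mm slots at y -150, -50, 50, 150 from the open front edge (x -65) to x +20, 8 mm high lips beside them at x -46..-36.
- slot1 (a point): point on the centre line of slot 1 (rack y = -150 mm) at rack x = 0, level with the plate's top (148 mm up): where a flask's neck hangs well back
- slot2 (a point): point on the centre line of slot 2 (rack y = -50 mm) at rack x = 0, level with the plate's top (148 mm up): where a flask's neck hangs well back
- slot3 (a point): point on the centre line of slot 3 (rack y = 50 mm) at rack x = 0, level with the plate's top (148 mm up): where a flask's neck hangs well back
- slot4 (a point): point on the centre line of slot 4 (rack y = 150 mm) at rack x = 0, level with the plate's top (148 mm up): where a flask's neck hangs well back
- keeper (a joint): sliding steel keeper on top of the plate, 6 mm thick, m: 0 = fully shut (a foot covers each slot's mouth, rack x -65 to -47 mm), 0.040 = fully open (all slots free); slides along rack +y to open, stiff (2 N), stays where it is left
- keeper_grip (a point): centre of the upper part of the keeper's upright brass handle, which moves with it: a block 36 mm (rack x) by 14 mm (rack y), 40 mm tall, from 154 to 194 mm above the bench; this point is at 178 mm. It stands at rack x = -30 mm, y = -262 mm when shut.
- flask1: stoppered greyish glass flask, 220 g, absent in some runs, all alike. Origin at the centre of its base, z up; 168 mm tall: body 64 mm across up to 56 mm, shoulder to 78, neck 20 mm across from 78 to 128, collar 36 across from 128 to 133, white stopper 28 across from 133 to 168 (grip here). Hung by its collar its base is 20 mm above the bench
- flask2: stoppered greyish glass flask, 220 g, absent in some runs, all alike. Origin at the centre of its base, z up; 168 mm tall: body 64 mm across up to 56 mm, shoulder to 78, neck 20 mm across from 78 to 128, collar 36 across from 128 to 133, white stopper 28 across from 133 to 168 (grip here). Hung by its collar its base is 20 mm above the bench
- flask3: stoppered greyish glass flask, 220 g, absent in some runs, all alike. Origin at the centre of its base, z up; 168 mm tall: body 64 mm across up to 56 mm, shoulder to 78, neck 20 mm across from 78 to 128, collar 36 across from 128 to 133, white stopper 28 across from 133 to 168 (grip here). Hung by its collar its base is 20 mm above the bench
- flask4: stoppered greyish glass flask, 220 g, absent in some runs, all alike. Origin at the centre of its base, z up; 168 mm tall: body 64 mm across up to 56 mm, shoulder to 78, neck 20 mm across from 78 to 128, collar 36 across from 128 to 133, white stopper 28 across from 133 to 168 (grip here). Hung by its collar its base is 20 mm above the bench
- dish: bystander, to be left alone: small white porcelain bowl, 60 mm wide, 22 high; origin at the centre of its base
- vial: bystander, to be left alone: small brown glass jar with black cap, 36 mm wide, 65 high; origin at the centre of its base
- amber_bottle: bystander, to be left alone: brown glass bottle, 86 mm wide, 190 high; origin at the centre of its base
- white_bottle: bystander, to be left alone: white plastic bottle, 72 mm wide, 150 high; origin at the centre of its base
- cone_flask: bystander, to be left alone: greenish conical flask without collar or stopper, 80 mm wide, 105 high; origin at the centre of its base
- jar: bystander, to be left alone: clear jar with white lid, 68 mm wide, 85 high; origin at the centre of its base
- tube_tray: bystander, to be left alone: grey open tray with steel tubes in it, 140 x 100 x 30 mm; origin at the centre of its base
There are look-alikes about, which are no part of the job. What is shaped like the flask4 but green or turquoise is not meant.

How it is judged:
On the way, in this order (a step that is already met when the one before it is completed fails the run):
1. the keeper is slid fully open (within 4 mm) (value of joint keeper above 0.036 m), for 0.2 s.
2. every flask hangs by its collar in the rack, released (z of flask1 in the frame of rack between 0.012 and 0.028 m and x of flask1 in the frame of rack between -0.037 and 0.02 m and y of flask1 in the frame of rack between -0.175 and 0.175 m and angle between each of flask1, flask2, flask3, flask4's own z axis and vertical below 0.15 rad and linear speed of each of flask1, flask2, flask3, flask4 below 0.05 m/s and contact force between each of flask1, flask2, flask3, flask4 and the fingers below 0.1 N and z of flask2 in the frame of rack between 0.012 and 0.028 m and x of flask2 in the frame of rack between -0.037 and 0.02 m and y of flask2 in the frame of rack between -0.175 and 0.175 m and z of flask3 in the frame of rack between 0.012 and 0.028 m and x of flask3 in the frame of rack between -0.037 and 0.02 m and y of flask3 in the frame of rack between -0.175 and 0.175 m and z of flask4 in the frame of rack between 0.012 and 0.028 m and x of flask4 in the frame of rack between -0.037 and 0.02 m and y of flask4 in the frame of rack between -0.175 and 0.175 m), for 0.2 s.
3. the keeper is slid fully shut again (within 4 mm) (value of joint keeper below 0.004 m), for 0.2 s.
At the end, for the whole second after the job is handed in: Keeper within 4 mm of fully shut; every flask present still hangs by its collar in a slot behind it: base 10 to 40 mm above the bench, at rack x between -45 and +50 mm and y within 200 mm, upright within 0.4 rad (it may still swing a little if it was knocked) (value of joint keeper below 0.004 m and z of flask1 in the frame of rack between 0.01 and 0.04 m and x of flask1 in the frame of rack between -0.045 and 0.05 m and y of flask1 in the frame of rack between -0.2 and 0.2 m and angle between each of flask1, flask2, flask3, flask4's own z axis and vertical below 0.4 rad and z of flask2 in the frame of rack between 0.01 and 0.04 m and x of flask2 in the frame of rack between -0.045 and 0.05 m and y of flask2 in the frame of rack between -0.2 and 0.2 m and z of flask3 in the frame of rack between 0.01 and 0.04 m and x of flask3 in the frame of rack between -0.045 and 0.05 m and y of flask3 in the frame of rack between -0.2 and 0.2 m and z of flask4 in the frame of rack between 0.01 and 0.04 m and x of flask4 in the frame of rack between -0.045 and 0.05 m and y of flask4 in the frame of rack between -0.2 and 0.2 m); the robot touches nothing.
It fails at once if a flask is squeezed too hard (more than 50 N in all on both pads, that is 25 N a pad) (contact force between any of flask1, flask2, flask3, flask4 and the fingers above 50 N).
It fails at once if a held flask is pressed or knocked against the rack or keeper with more than 20 N ((contact force between flask1 and rack above 20 N and contact force between flask1 and the fingers above 1 N) or (contact force between flask2 and rack above 20 N and contact force between flask2 and the fingers above 1 N) or (contact force between flask3 and rack above 20 N and contact force between flask3 and the fingers above 1 N) or (contact force between flask4 and rack above 20 N and contact force between flask4 and the fingers above 1 N)).
It fails at once if a bystander is moved more than 30 mm or tipped over (distance of any of dish, vial, amber_bottle, white_bottle, cone_flask, jar, tube_tray from where it was at the start of the episode above 0.03 m or angle between any of dish, vial, amber_bottle, white_bottle, cone_flask, jar, tube_tray's own z axis and vertical above 0.5 rad).
Of flask1, flask2, flask3, flask4 only 2 to 4 are there at a start; the rules pass over those that are not, and their reading is None.
At some moment in a run one of flask1, flask2, flask3, flask4 may be knocked a few centimetres aside while the robot is not near it.
It also fails if it takes over 210 s, if anything falls off the work surface, if the arm or the gripper's body presses on something with over 40 N, if the wrist force passes 120 N, or if a joint passes its speed limit or range.

## Working session

There is one attempt and no reset: what is moved stays moved. The work goes in short steps, Python scripts to look and compute and a tool call to move; the robot and the scene stay as the last step left them, time stands still between calls to the robot, and variables do not carry over. Pictures are saved under pics/ and viewed, at most 14 in all, crops included, and the job is handed in when it is done.

Besides the shell and the picture viewer there is one more tool, called after "Emit:" in YAML: its name, and indented under it one key for each argument. move_arm: Moves the arm, as the interface text tells. Its arguments: {"type":"object","properties":{"commands":{"type":"string"},"grip_force":{"type":"number"}},"required":["commands"]}

```bash
mkdir -p pics; ls; cat > h.py <<'E'
import numpy as np, cv2
from station import telemetry, snapshot, ticket
def take(n,f):
    s=snapshot(n); cv2.imwrite(f'pics/{f}.png',s['image'][:,:,::-1]); np.savez(f'pics/{f}.npz',**{k:s[k] for k in s}); return s
def proj(s,P):
    T=np.linalg.inv(s['pose']); p=T[:3,:3]@np.array(P,float)+T[:3,3]
    return np.array([s['fx']*p[0]/p[2]+s['cx'], s['fy']*p[1]/p[2]+s['cy']])
def atz(s,u,v,z):
    d=s['pose'][:3,:3]@np.array([(u-s['cx'])/s['fx'],(v-s['cy'])/s['fy'],1.]); o=s['pose'][:3,3]
    return o+d*(z-o[2])/d[2]
E
python3 - <<'E'
from h import *
ims=[]
for n in ['top','side']:
    s=take(n,n+'0'); print(n,s['pose'].round(3).tolist(),s['fx'],s['cx'],s['cy'])
    cv2.imwrite(f'pics/{n}0b.png',cv2.resize(s['image'][:,:,::-1],(800,600),interpolation=cv2.INTER_CUBIC))
print(telemetry.sense())
E
```

```text
pics
top [[-0.002, -0.994, 0.114, 0.334], [-1.0, 0.003, 0.002, -0.031], [-0.003, -0.114, -0.994, 1.837], [0.0, 0.0, 0.0, 1.0]] 493.8797496464615 256.2911075162859 191.56468237144836
side [[-0.749, -0.394, 0.533, -0.22], [-0.662, 0.421, -0.62, 0.824], [0.02, -0.817, -0.576, 0.903], [0.0, 0.0, 0.0, 1.0]] 402.61416722698806 256.61350390600825 189.18358539299044
{'t': 0.1, 'q': array([-1.45150631e+00,  5.28371582e-01,  1.43375246e+00,  1.05286324e-05,
        1.18139834e+00, -1.78503939e-01]), 'qd': array([ 0.00151677, -0.00345082, -0.00342286,  0.00082651, -0.00123938,
       -0.00063007]), 'tau': array([-6.41210354e-04, -4.43305099e+01, -1.78587234e+01, -1.55698694e-04,
        3.85237421e-03, -1.57405088e-05]), 'tcp_pos': array([ 0.18333495, -0.59684714,  0.23043937]), 'tool_rot': array([ 9.88935147e-01,  1.48345357e-01,  3.34286874e-05, -9.64297630e-04]), 'force': array([-0.18076102,  0.02995322,  0.15345552]), 'ft_torque': array([-0.0105923 , -0.0231293 ,  0.04502797]), 'gripper_force': 0.0, 'finger_gap': 0.997648892177649}
```

View pics/top0b.png

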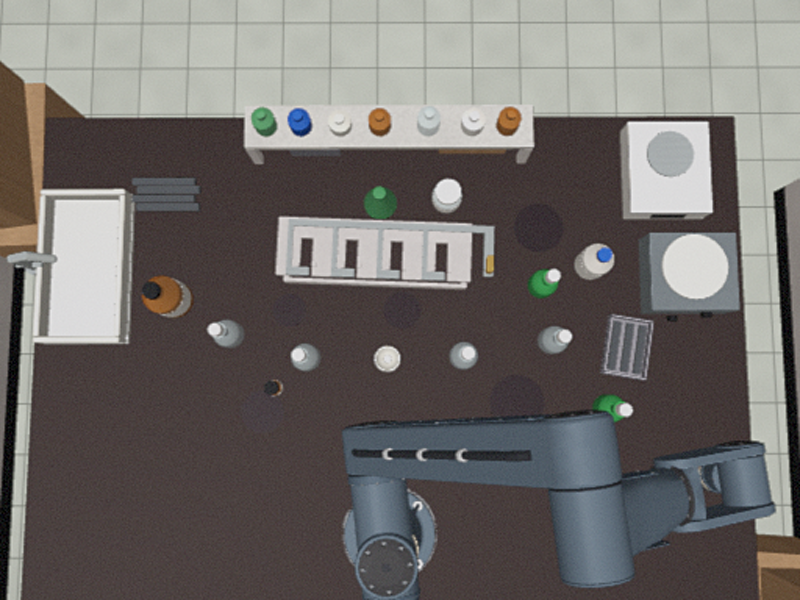

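View pics/side0b.png

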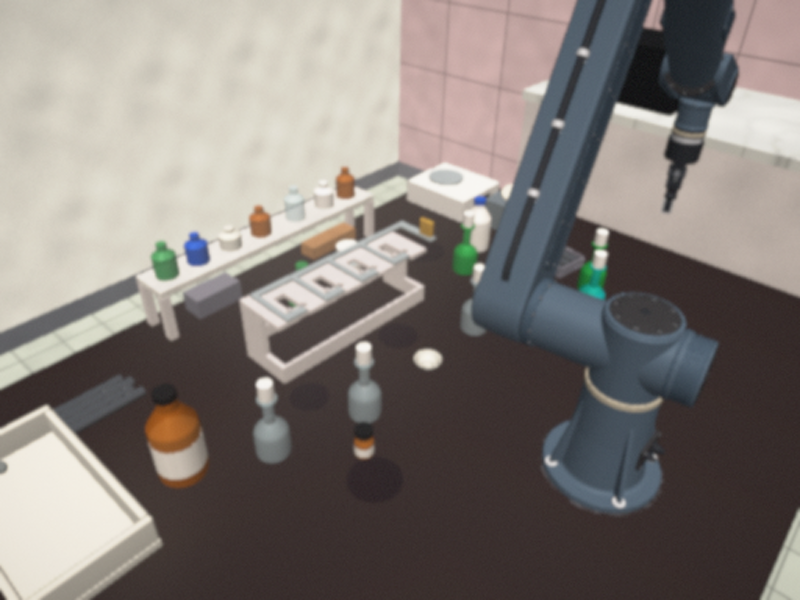

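```bash
python3 - <<'E'
import cv2,numpy as np
a=cv2.imread('pics/top0.png')
out=np.zeros((600,800,3),np.uint8)
c=a[132:190,170:325]; out[:290,:775]=cv2.resize(c,None,fx=5,fy=5,interpolation=cv2.INTER_CUBIC)
for i,(x,y) in enumerate([(125,198),(178,208),(280,208),(338,202)]):
    out[300:550,i*200:i*200+195]=cv2.resize(a[y-5:y+45-5+0,x:x+39][:50],(195,250-0*25),interpolation=cv2.INTER_CUBIC) if 0 else cv2.resize(a[y-5:y+35,x:x+39],(195,200),interpolation=cv2.INTER_CUBIC).repeat(1,0) if 0 else np.vstack([cv2.resize(a[y-5:y+35,x:x+39],(195,200),interpolation=cv2.INTER_CUBIC),np.zeros((50,195,3),np.uint8)])
cv2.imwrite('pics/c1.png',out)
E
```

```text
(no output)
```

View pics/c1.png

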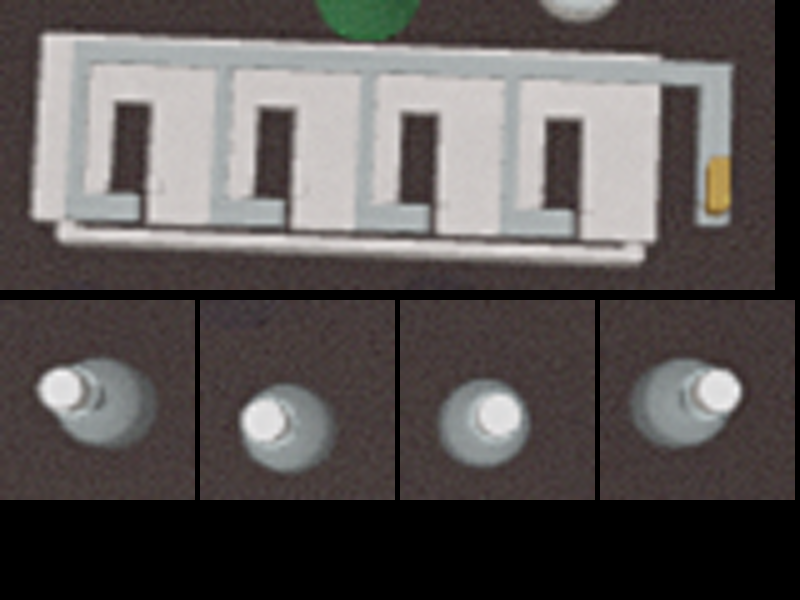

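```bash
cat > m.py <<'E'
from h import *
from scipy.optimize import least_squares
s=dict(np.load('pics/top0.npz'))
C=lambda p:np.array([p[0]/5-.4+170,p[1]/5-.4+132])
obs=[((65,215),(42,33)),((65,-215),(660,56)),((-65,-215),(657,241)),((-65,215),(31,219))]
for y,a,b in [(150,(112,102),(152,103)),(50,(258,107),(297,108)),(-50,(401,112),(440,113)),(-150,(545,118),(584,119))]:
    obs+=[((20,y+14),a),((20,y-14),b)]
def W(r,p,z): 
    c,n=np.cos(r[2]),np.sin(r[2]); return [r[0]+(c*p[0]-n*p[1])/1e3, r[1]+(n*p[0]+c*p[1])/1e3, z]
f=lambda r:np.concatenate([proj(s,W(r,p,.148))-C(q) for p,q in obs])
R=least_squares(f,[.7,0,0],loss='soft_l1').x
if __name__=='__main__':
    print('rack',R, f(R).reshape(-1,2).round(1).tolist())
    for y in (-150,-50,50,150): print('slot',np.round(W(R,(0,y),.148),4))
    print('grip',np.round(W(R,(-30,-262),.178),4),'obs',atz(s,*C((719,185)),.194).round(4))
    for (x0,y0,i,t,b) in [(125,193,0,(64,390),(104,402)),(178,203,1,(266,421),(287,428)),(280,203,2,(498,414),(484,423)),(338,197,3,(717,391),(681,403))]:
        g=lambda q:((q[0]-200*i)/5-.4+x0,(q[1]-300)/5-.4+y0)
        print('flask',i,atz(s,*g(t),.168).round(4),atz(s,*g(b),.04).round(4))
    for n,u,v,z in [('dish',387,358,.02),('vial',273,387,.065),('amber',152,291,.19),('green',554,275,.168),('green2',626,410,.168)]:
        print(n,atz(s,u*.64-.2,v*.64-.2,z).round(3))
E
python3 m.py
```

```text
rack [ 0.63956485  0.03260477 -0.03928445] [[0.2, 0.4], [-0.0, 0.2], [-0.4, 0.2], [0.3, 0.1], [0.1, -0.2], [0.2, -0.1], [-0.3, -0.1], [-0.1, -0.0], [-0.1, -0.1], [0.1, -0.0], [-0.1, -0.3], [0.1, -0.2]]
slot [ 0.6337 -0.1173  0.148 ]
slot [ 0.6376 -0.0174  0.148 ]
slot [0.6415 0.0826 0.148 ]
slot [0.6455 0.1825 0.148 ]
grip [ 0.5993 -0.228   0.178 ] obs [ 0.5985 -0.2193  0.194 ]
flask 0 [0.4603 0.376  0.168 ] [0.4612 0.3778 0.04  ]
flask 1 [0.4051 0.1943 0.168 ] [0.4055 0.1963 0.04  ]
flask 2 [ 0.409  -0.1714  0.168 ] [ 0.4082 -0.1719  0.04  ]
flask 3 [ 0.4443 -0.3807  0.168 ] [ 0.4441 -0.3811  0.04  ]
dish [0.403 0.006 0.02 ]
vial [0.336 0.265 0.065]
amber [0.542 0.508 0.19 ]
green [ 0.577 -0.362  0.168]
green2 [ 0.285 -0.508  0.168]
```

```bash
cat > d.py <<'E'
# usage: d.py x y z [world TCP target, m] -> shift in tool axes (mm), turn about tool z (deg) to rack yaw
import sys
from m import *
from scipy.spatial.transform import Rotation as Q
def delta(t):
    st=telemetry.sense(); q=Q.from_quat(st['tool_rot']); c,n=np.cos(R[2]),np.sin(R[2])
    T=np.array([[c,n,0],[n,-c,0],[0,0,-1]])
    M=q.as_matrix(); return (M.T@(np.array(t)-st['tcp_pos'])*1e3).round(1),np.degrees(Q.from_matrix(M.T@T).as_rotvec()).round(2)
def rackxy(p): 
    c,n=np.cos(R[2]),np.sin(R[2]); d=np.array(p[:2])-R[:2]; return np.array([c*d[0]+n*d[1],-n*d[0]+c*d[1]])*1e3
if __name__=='__main__': print(*delta([float(a) for a in sys.argv[1:4]])); print('tcp in rack',rackxy(telemetry.sense()['tcp_pos']).round(1))
E
python3 d.py .599 -.222 .26; python3 -c "
from d import *
print(rackxy([.5985,-.2207]))
for p in [(.4606,.3765),(.4053,.195),(.4088,-.1716),(.4443,-.3808)]: print(rackxy(p))"
```

```text
[ 507.4 -236.4  -28.9] [-0.11 -0.   19.31]
tcp in rack [-431.2 -646.9]
[ -31.08478544 -254.72213155]
[-192.33303073  336.60117544]
[-240.4620709   153.06933763]
[-222.56679572 -213.1103575 ]
[-178.87799184 -420.75471311]
```

Emit:
move_arm:
  commands: "20 -10 -30 0 0 5 0;70 -35 -30 0 0 12 0;125 -60 -30 0 0 19.3 0;180 -85 -30 0 0 19.3 0;235 -110 -30 0 0 19.3 0"
  grip_force: 20

```text
t: 0.72
tcp_pos: [0.3769, -0.4218, 0.261]
tool_rot: [1.0, -0.02, -0.0, -0.0]
force: [0.7, 0.2, -0.1]
finger_gap: 0.502
gripper_force: 0.0
```

```bash
python3 d.py .599 -.222 .24
```

```text
[ 214.1 -208.4   21.1] [-0.03  0.01 -0.01]
tcp in rack [-244.7 -464.3]
```

Emit:
move_arm:
  commands: "50 -50 0 0 0 0 0;95 -93 5 0 0 0 0;140 -136 10 0 0 0 0;180 -176 15 0 0 0 0;214 -208 21 0 0 0 0"

```text
t: 1.35
tcp_pos: [0.5991, -0.2216, 0.2397]
tool_rot: [1.0, -0.019, -0.0, -0.0]
force: [-0.3, 0.1, 0.6]
finger_gap: 0.499
gripper_force: 0.0
```

```bash
python3 d.py .599 -.2215 .162; python3 - <<'E'
from d import *
s=take('wrist','w1'); cv2.imwrite('pics/w1b.png',s['image'][:,:,::-1])
print(s['pose'].round(3).tolist(),s['fx'])
for p in [(-30,-262),(-30,-254)]: print(proj(s,W(R,p,.194)))
E
```

```text
[-0.1 -0.1 77.7] [-0.03  0.03  0.09]
tcp in rack [ -30.4 -255.6]
[[-0.038, -0.955, -0.293, 0.674], [-0.999, 0.036, 0.012, -0.226], [-0.001, 0.293, -0.956, 0.382], [0.0, 0.0, 0.0, 1.0]] 282.5857826241667
[258.18686944 212.57380619]
[246.97858438 212.55458796]
```

View pics/w1b.png

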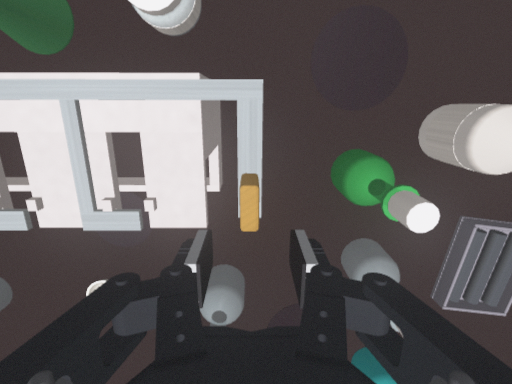

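Emit:
move_arm:
  commands: "0 0 40 0 0 0 0;0 0 78 0 0 0 0;0 0 78 0 0 0 -0.5;0 0 78 0 0 0 -1;0 0 78 0 0 0 -1"
  grip_force: 30

```text
t: 2.02
tcp_pos: [0.5971, -0.2234, 0.162]
tool_rot: [1.0, -0.02, -0.001, -0.001]
force: [0.6, 1.6, -10.7]
finger_gap: 0.16
gripper_force: 33.3
```

```bash
python3 d.py .599 -.2215 .162; python3 -c "
from h import *
print(telemetry.sense())"
```

```text
[ 1.8 -2.  -0. ] [-0.06  0.08 -0.  ]
tcp in rack [ -32.4 -257.5]
{'t': 2.025, 'q': array([-5.33217612e-01,  6.24651952e-01,  1.46204627e+00,  3.36521717e-04,
        1.05662923e+00,  1.07671922e+00]), 'qd': array([ 0.0004193 ,  0.00053309,  0.00080121, -0.00163605, -0.00267082,
        0.00129756]), 'tau': array([-6.86790962e-01, -5.30917883e+01, -1.90823472e+01, -1.85694834e-01,
       -1.04216100e-01, -1.50473305e-02]), 'tcp_pos': array([ 0.59710244, -0.2234437 ,  0.16198354]), 'tool_rot': array([ 9.99806497e-01, -1.96518602e-02, -6.83515262e-04, -5.53738994e-04]), 'force': array([  0.57157009,   1.61946503, -10.74404567]), 'ft_torque': array([ 0.10016888,  0.02318444, -0.02676966]), 'gripper_force': 33.27019214630127, 'finger_gap': 0.16048410049452327}
```

Emit:
move_arm:
  commands: "0 -10 0 0 0 0 -1;0 -20 0 0 0 0 -1;0 -30 0 0 0 0 -1;0 -36 0 0 0 0 -1;0 -36 0 0 0 0 -1"

```text
t: 2.65
tcp_pos: [0.5985, -0.1884, 0.162]
tool_rot: [1.0, -0.019, -0.001, 0.001]
force: [-2.7, -6.0, -13.2]
finger_gap: 0.156
gripper_force: 32.9
```

```bash
python3 d.py .599 -.2215 .162
```

```text
[ 1.7 33.   0.1] [0.12 0.08 0.06]
tcp in rack [ -32.3 -222.5]
```

Emit:
move_arm:
  commands: "0 -1.5 0 0 0 0 -1;0 -3 0 0 0 0 -1;0 -4 0 0 0 0 -1;0 -4 0 0 0 0 -1;0 -4 0 0 0 0 -1"

```text
t: 3.28
tcp_pos: [0.5985, -0.1885, 0.162]
tool_rot: [1.0, -0.019, -0.001, 0.004]
force: [-3.1, -15.4, -14.6]
finger_gap: 0.159
gripper_force: 32.7
```

```bash
python3 d.py .599 -.2215 .162; python3 -c "
from d import *
s=take('top','t2'); print(s['image'].shape)
c=s['image'][132:190,170:325,::-1]
c2=s['image'][190:260,120:385,::-1]
o=np.zeros((500,795,3),np.uint8); o[:290,:775]=cv2.resize(c,None,fx=5,fy=5,interpolation=2); o[290:]=cv2.resize(c2,(795,210),interpolation=2)
cv2.imwrite('pics/t2b.png',o)"
```

```text
[ 1.8 33.   0.3] [0.43 0.07 0.03]
tcp in rack [ -32.3 -222.5]
(384, 512, 3)
```

View pics/t2b.png

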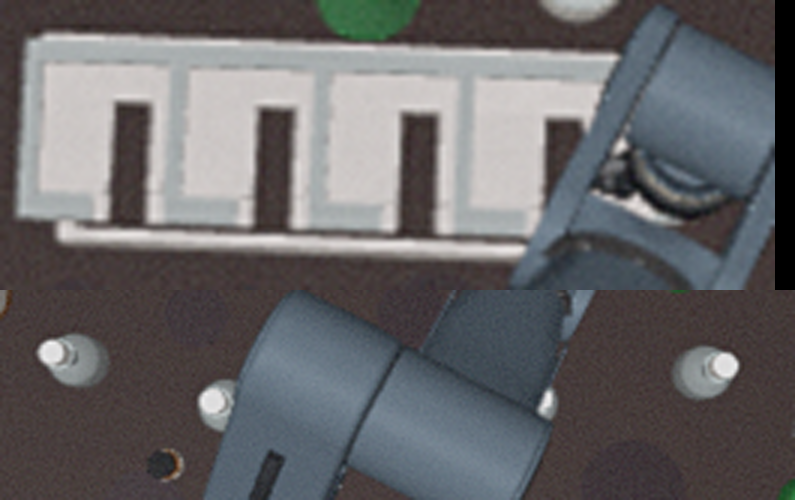

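Emit:
move_arm:
  commands: "0 4 0 0 0 0 -0.6;0 4 0 0 0 0 0;0 4 0 0 0 0 0.2;0 4 -40 0 0 0 0.2;0 4 -85 0 0 0 0.2"
  grip_force: 20

```text
t: 3.95
tcp_pos: [0.5991, -0.1869, 0.2482]
tool_rot: [1.0, -0.019, -0.0, -0.0]
force: [1.2, 0.2, -0.7]
finger_gap: 0.597
gripper_force: 0.0
```

```bash
python3 d.py .4053 .195 .247
```

```text
[-208.3 -374.2    1.7] [-0.05  0.03  0.06]
tcp in rack [ -31.8 -220.9]
```

Emit:
move_arm:
  commands: "-25 -50 0 0 0 0 0.2;-55 -100 0 0 0 0 0.2;-85 -150 0 0 0 0 0.2;-115 -205 0 0 0 0 0.2;-145 -260 0 0 0 0 0.2"

```text
t: 4.58
tcp_pos: [0.464, 0.0795, 0.2483]
tool_rot: [1.0, -0.02, 0.001, -0.0]
force: [1.3, 1.4, 0.1]
finger_gap: 0.596
gripper_force: 0.0
```

Emit:
move_arm:
  commands: "-30 -52 0 0 0 0 0.2;-50 -92 0 0 0 0 0.2;-63 -114 0 0 0 0 0.2;-63 -114 0 0 0 0 0.2;-63 -114 0 0 0 0 0.2"

```text
t: 5.2
tcp_pos: [0.4066, 0.1937, 0.2478]
tool_rot: [1.0, -0.019, 0.001, -0.0]
force: [0.2, 0.9, 0.2]
finger_gap: 0.6
gripper_force: 0.0
```

```bash
python3 d.py .4053 .195 .141; python3 - <<'E'
from d import *
s=take('wrist','w2'); cv2.imwrite('pics/w2b.png',s['image'][:,:,::-1])
print(proj(s,[.4053,.195,.168]),proj(s,[.4053,.195,0]))
E
```

```text
[ -1.6  -1.2 106.8] [-0.01 -0.1   0.05]
tcp in rack [-239.1  151.8]
[247.9038118  199.63595855] [249.09867499 160.79340255]
```

View pics/w2b.png

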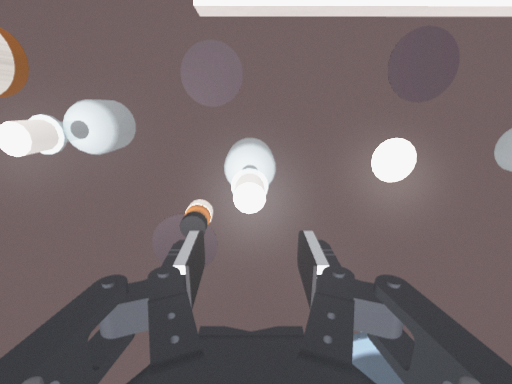

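Emit:
move_arm:
  commands: "-1.5 -1 55 0 0 0 0.2;-1.5 -1 106 0 0 0 0.2;-1.5 -1 106 0 0 0 0.2;-1.5 -1 106 0 0 0 -0.2;-1.5 -1 106 0 0 0 -0.4"
  grip_force: 20

```text
t: 5.88
tcp_pos: [0.4063, 0.1948, 0.1432]
tool_rot: [1.0, -0.02, 0.002, -0.001]
force: [-0.4, 0.7, -3.3]
finger_gap: 0.317
gripper_force: 20.3
```

Emit:
move_arm:
  commands: "0 0 0 0 0 0 -0.5;0 0 0 0 0 0 -0.6;0 0 0 0 0 0 -0.6;0 0 0 0 0 0 -0.6;0 0 0 0 0 0 -0.6"
  grip_force: 20

```text
t: 6.5
tcp_pos: [0.4062, 0.1952, 0.143]
tool_rot: [1.0, -0.019, 0.002, -0.001]
force: [0.3, 0.4, 8.3]
finger_gap: 0.319
gripper_force: 21.3
```

Emit:
move_arm:
  commands: "0 0 -12 0 0 0 -0.6;0 0 -30 0 0 0 -0.6;0 0 -50 0 0 0 -0.6;0 0 -50 0 0 0 -0.6;0 0 -50 0 0 0 -0.6"

```text
t: 7.12
tcp_pos: [0.4039, 0.1946, 0.191]
tool_rot: [1.0, -0.019, -0.0, 0.0]
force: [1.1, 0.0, -2.9]
finger_gap: 0.319
gripper_force: 20.4
```

```bash
python3 - <<'E'
from d import *
print(delta([*W(R,(-125,50),0)[:2],.191]), delta([*W(R,(-5,50),0)[:2],.191]))
print(telemetry.sense()['tcp_pos'],telemetry.sense()['force'],rackxy(telemetry.sense()['tcp_pos']))
E
```

```text
(array([116.8, 102.7,  -0. ]), array([0.02, 0.06, 0.02])) (array([ 2.368e+02,  1.027e+02, -2.000e-01]), array([0.02, 0.06, 0.02]))
[0.40390831 0.19460932 0.19103726] [ 1.1005606   0.01378112 -2.94805944] [-241.83734419  152.62430424]
```

Emit:
move_arm:
  commands: "20 20 0 0 0 0 -0.6;50 46 0 0 0 0 -0.6;80 74 0 0 0 0 -0.6;105 95 0 0 0 0 -0.6;117 102.5 0 0 0 0 -0.6"

```text
t: 7.75
tcp_pos: [0.5182, 0.0866, 0.1903]
tool_rot: [1.0, -0.021, -0.001, -0.0]
force: [-1.0, 0.6, -2.1]
finger_gap: 0.317
gripper_force: 20.4
```

```bash
python3 - <<'E'
from d import *
print(delta([*W(R,(-125,50),0)[:2],.191]), delta([*W(R,(-5,50),0)[:2],.191]))
s=take('wrist','w3'); cv2.imwrite('pics/w3b.png',s['image'][:,:,::-1])
for y in (36,64): print(proj(s,W(R,(-65,y),.148)),proj(s,W(R,(20,y),.148)))
E
```

```text
(array([-1.6, -0.9, -0.7]), array([-0.  ,  0.08, -0.1 ])) (array([118.4,  -1.1,  -0.9]), array([-0.  ,  0.08, -0.1 ]))
[269.30250266 130.30351516] [271.98335803 -26.03763104]
[225.6754652  130.38486092] [221.38920575 -25.92150624]
```

View pics/w3b.png

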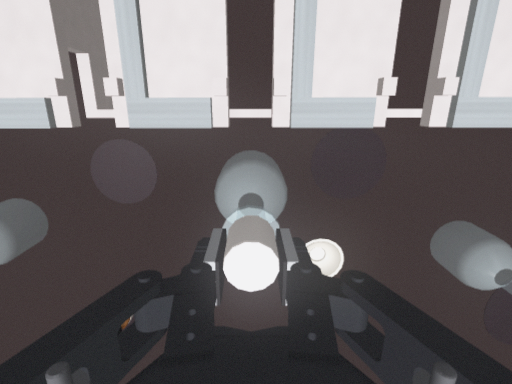

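```bash
python3 - <<'E'
from d import *
s=dict(np.load('pics/w3.npz')); t=telemetry.sense()['tcp_pos']; 
ax=lambda z:proj(s,[t[0],t[1],z])
print('stopper top pred',ax(.2155),'body',ax(.07),ax(.12))
g=cv2.cvtColor(s['image'],cv2.COLOR_RGB2GRAY).astype(int)
for r in (90,105,122): print(r,g[r,222:286].tolist())
for r in (180,200,264): print(r,g[r,205:300].tolist())
E
```

```text
stopper top pred [249.00833954 266.61406761] body [249.92500102 183.20002567] [249.73783545 200.2316532 ]
90 [232, 232, 232, 232, 202, 140, 113, 81, 68, 69, 67, 68, 68, 70, 68, 66, 66, 65, 66, 67, 66, 65, 66, 64, 69, 67, 65, 66, 66, 69, 66, 66, 62, 66, 67, 64, 69, 66, 66, 66, 64, 66, 63, 65, 64, 65, 63, 66, 64, 82, 128, 161, 223, 232, 231, 231, 232, 232, 232, 232, 232, 231, 232, 231]
105 [231, 230, 231, 230, 231, 218, 152, 89, 72, 71, 71, 69, 71, 72, 71, 71, 68, 70, 69, 71, 69, 70, 69, 65, 69, 67, 69, 67, 65, 68, 66, 68, 68, 67, 66, 69, 67, 68, 64, 66, 70, 70, 68, 69, 70, 67, 66, 67, 67, 99, 179, 226, 232, 231, 232, 232, 231, 231, 231, 232, 231, 232, 232, 232]
122 [229, 230, 229, 230, 230, 231, 178, 113, 81, 70, 73, 69, 73, 71, 71, 73, 70, 72, 73, 72, 70, 69, 69, 71, 69, 71, 68, 68, 70, 71, 69, 68, 70, 67, 70, 69, 72, 70, 67, 68, 69, 72, 66, 68, 72, 67, 69, 69, 67, 113, 204, 229, 232, 232, 232, 233, 232, 232, 232, 232, 232, 232, 232, 232]
180 [68, 65, 67, 66, 67, 66, 66, 68, 66, 69, 64, 71, 104, 117, 124, 130, 134, 140, 144, 144, 147, 147, 148, 148, 148, 150, 149, 150, 150, 151, 152,
[... 516 characters left out ...]
03, 102, 104, 103, 103, 103, 102, 105, 100, 102, 101, 101, 100, 103, 117, 149, 154, 155, 155, 153, 151, 151, 152, 149, 148, 147, 147, 144, 141, 142, 141, 138, 136, 136, 135, 130, 127, 117, 99, 77, 68, 68, 66, 71, 69, 67, 70, 67, 67, 67, 66, 68]
264 [57, 57, 60, 98, 160, 219, 226, 226, 226, 225, 143, 86, 90, 81, 69, 65, 66, 77, 196, 240, 243, 243, 243, 243, 243, 243, 243, 243, 243, 243, 243, 243, 243, 243, 243, 243, 243, 243, 243, 243, 243, 243, 243, 243, 243, 243, 243, 243, 243, 243, 243, 243, 243, 243, 243, 243, 243, 243, 243, 243, 243, 243, 243, 243, 243, 243, 243, 243, 243, 243, 243, 243, 243, 227, 136, 79, 75, 74, 83, 91, 91, 93, 201, 224, 226, 227, 227, 191, 128, 84, 72, 72, 67, 70, 73]
```

Emit:
move_arm:
  commands: "20 0 0 0 0 0 -0.6;40 0 0 0 0 0 -0.6;55 0 0 0 0 0 -0.6;70 0 0 0 0 0 -0.6;85 0 0 0 0 0 -0.6"

```text
t: 8.43
tcp_pos: [0.6017, 0.0853, 0.1907]
tool_rot: [1.0, -0.019, -0.001, -0.0]
force: [-0.3, -0.4, -2.3]
finger_gap: 0.318
gripper_force: 20.4
```

Emit:
move_arm:
  commands: "15 0 0 0 0 0 -0.6;27 0 0 0 0 0 -0.6;33 0 0 0 0 0 -0.6;33 0 0 0 0 0 -0.6;33 0 0 0 0 0 -0.6"

```text
t: 9.05
tcp_pos: [0.6346, 0.0833, 0.1911]
tool_rot: [1.0, -0.019, -0.001, -0.0]
force: [-0.5, 0.7, -1.7]
finger_gap: 0.313
gripper_force: 20.4
```

```bash
python3 - <<'E'
from d import *
print(delta([*W(R,(-5,50),0)[:2],.163]))
s=take('wrist','w4'); t=telemetry.sense()['tcp_pos']; print(t,rackxy(t))
g=cv2.cvtColor(s['image'],cv2.COLOR_RGB2GRAY).astype(int)
cv2.imwrite('pics/w4b.png',s['image'][:,:,::-1])
E
```

```text
(array([ 2. ,  0.4, 28.1]), array([-0.  ,  0.07,  0.02]))
[0.63469131 0.08324278 0.19124897] [-6.85855632 50.40754066]
```

View pics/w4b.png

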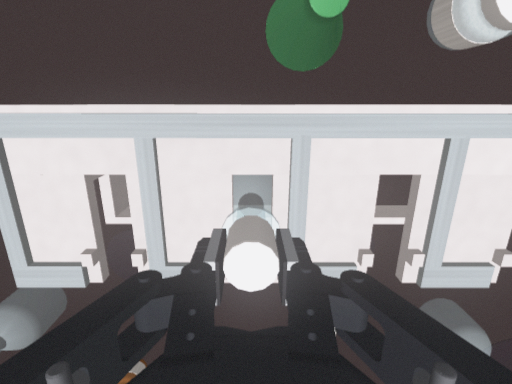

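Emit:
move_arm:
  commands: "0 0 10 0 0 0 -0.6;0 0 20 0 0 0 -0.6;0 0 25 0 0 0 -0.6;0 0 27 0 0 0 -0.6;0 0 27 0 0 0 -0.6"

```text
t: 9.72
tcp_pos: [0.6354, 0.0831, 0.1642]
tool_rot: [1.0, -0.02, -0.0, -0.0]
force: [-0.2, 0.8, -2.1]
finger_gap: 0.319
gripper_force: 20.4
```

Emit:
move_arm:
  commands: "0 0 0 0 0 0 -0.3;0 0 0 0 0 0 0;0 0 0 0 0 0 0.2;0 0 -20 0 0 0 0.2;0 0 -60 0 0 0 0.2"

```text
t: 10.35
tcp_pos: [0.6341, 0.0831, 0.2232]
tool_rot: [1.0, -0.02, -0.002, -0.0]
force: [0.5, -0.5, -0.1]
finger_gap: 0.598
gripper_force: 0.0
```

```bash
python3 - <<'E'
from d import *
s=take('wrist','w5'); t=telemetry.sense()['tcp_pos']; print(t,rackxy(t))
s2=take('top','t5')
a=s['image'][100:320,150:350,::-1]; b=s2['image'][130:270,110:390,::-1]
o=np.zeros((600,800,3),np.uint8); o[:220,:200]=a; o[:220,200:]=cv2.resize(take('side','s5')['image'][80:300,130:430,::-1],(600,440))[:220] if 0 else 0; o[200:600,:800]=cv2.resize(b,(800,400),interpolation=2); o[:200,:200]=a[:200]
o[:200,220:620]=cv2.resize(take('side','s5')['image'][120:270,130:430,::-1],(400,200))
cv2.imwrite('pics/w5b.png',o)
print(delta([.4606,.3765,.25]))
E
```

```text
[0.63822659 0.08315123 0.23065601] [-3.3224086  50.45490668]
(array([-187.8, -286.3,  -24. ]), array([ 0.  , -0.36,  0.02]))
```

View pics/w5b.png

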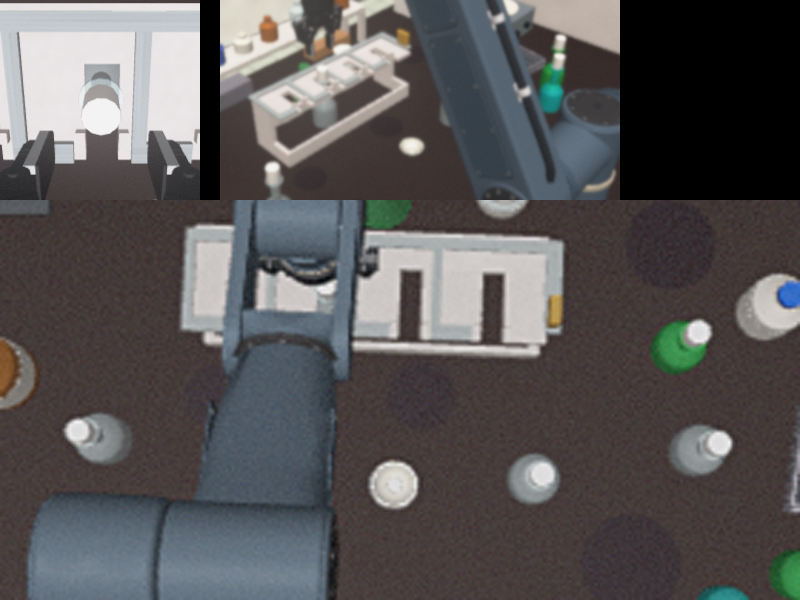

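Emit:
move_arm:
  commands: "0 0 -20 0 0 0 0.2;-30 -45 -24 0 0 0 0.2;-68 -100 -24 0 0 0 0.2;-106 -155 -24 0 0 0 0.2;-140 -210 -24 0 0 0 0.2"

```text
t: 11.12
tcp_pos: [0.5072, 0.2901, 0.2473]
tool_rot: [1.0, -0.02, -0.001, 0.0]
force: [-0.4, 1.6, -0.2]
finger_gap: 0.601
gripper_force: 0.0
```

Emit:
move_arm:
  commands: "-24 -37 0 0 0 0 0.2;-40 -66 0 0 0 0 0.2;-47 -76 0 0 0 0 0.2;-47 -76 0 0 0 0 0.2;-47 -76 0 0 0 0 0.2"

```text
t: 11.75
tcp_pos: [0.4658, 0.3657, 0.248]
tool_rot: [1.0, -0.02, -0.0, 0.0]
force: [0.4, 0.4, 0.3]
finger_gap: 0.602
gripper_force: 0.0
```

```bash
cat > w.py <<'E'
# find the white stopper top in the wrist view near the predicted pixel; report implied world xy at z=.168
import sys
from d import *
x,y=float(sys.argv[1]),float(sys.argv[2]); z=float(sys.argv[3]) if len(sys.argv)>3 else .168
n=f'w{telemetry.sense()["t"]:.2f}'
s=take('wrist',n); p=proj(s,[x,y,z]); im=s['image'].astype(int)
m=((im.min(2)>215)).astype(np.uint8); k,l,st,c=cv2.connectedComponentsWithStats(m)
print('pred',p.round(1))
for i in range(1,k):
    if st[i,4]>80 and abs(c[i]-p).max()<70: print('blob',c[i].round(1),st[i].tolist(),atz(s,*c[i],z).round(4))
st=telemetry.sense(); print('tcp',st['tcp_pos'].round(4),'delta to grasp',delta([x,y,.143]))
E
python3 w.py .4606 .3765
```

```text
pred [236.6 204.2]
blob [236.3 201.6] [221, 187, 32, 31, 786] [0.4629 0.3767 0.168 ]
tcp [0.4659 0.3656 0.2481] delta to grasp (array([ -5.8, -10.7, 105.1]), array([ 0.03,  0.  , -0.09]))
```

Emit:
move_arm:
  commands: "-4.5 -10.5 40 0 0 0 0.2;-4.5 -10.5 80 0 0 0 0.2;-4.5 -10.5 105 0 0 0 0.2;-4.5 -10.5 105 0 0 0 0;-4.5 -10.5 105 0 0 0 -0.2"
  grip_force: 20

```text
t: 12.42
tcp_pos: [0.4623, 0.3773, 0.1443]
tool_rot: [1.0, -0.02, 0.001, -0.0]
force: [0.9, 0.7, 0.0]
finger_gap: 0.396
gripper_force: 0.0
```

Emit:
move_arm:
  commands: "0 0 0 0 0 0 -0.5;0 0 0 0 0 0 -0.6;0 0 0 0 0 0 -0.6;0 0 0 0 0 0 -0.6;0 0 0 0 0 0 -0.6"
  grip_force: 20

```text
t: 13.05
tcp_pos: [0.4624, 0.378, 0.1448]
tool_rot: [1.0, -0.019, 0.002, -0.001]
force: [1.5, -0.1, 5.5]
finger_gap: 0.32
gripper_force: 20.9
```

Emit:
move_arm:
  commands: "0 0 -12 0 0 0 -0.6;0 0 -30 0 0 0 -0.6;0 0 -49 0 0 0 -0.6;0 0 -49 0 0 0 -0.6;0 0 -49 0 0 0 -0.6"

```text
t: 13.68
tcp_pos: [0.46, 0.3771, 0.1915]
tool_rot: [1.0, -0.019, -0.001, 0.001]
force: [0.3, 0.5, -2.8]
finger_gap: 0.316
gripper_force: 20.2
```

```bash
cat > g.py <<'E'
import sys
from d import *
y=float(sys.argv[1]); t=telemetry.sense()['tcp_pos']; z=float(sys.argv[2]) if len(sys.argv)>2 else .191
print('tcp',t,rackxy(t)); print('pre',delta([*W(R,(-125,y),0)[:2],z])); print('in',delta([*W(R,(-5,y),0)[:2],z]))
E
python3 g.py 150
```

```text
tcp [0.46004656 0.37707432 0.19148198] [-192.90860083  337.15331171]
pre (array([ 67.9, 187.2,   0.5]), array([0.06, 0.12, 0.02]))
in (array([187.9, 187.2,   0.3]), array([0.06, 0.12, 0.02]))
```

Emit:
move_arm:
  commands: "8 30 -2 0 0 0 -0.6;22 75 -2 0 0 0 -0.6;40 120 -2 0 0 0 -0.6;58 165 -2 0 0 0 -0.6;68 187 -2 0 0 0 -0.6"

```text
t: 14.3
tcp_pos: [0.5215, 0.1855, 0.1931]
tool_rot: [1.0, -0.021, -0.001, 0.0]
force: [-1.3, 1.0, -2.7]
finger_gap: 0.321
gripper_force: 20.4
```

Emit:
move_arm:
  commands: "0 0 0 0 0 0 -0.6;0 0 0 0 0 0 -0.6;0 0 0 0 0 0 -0.6;0 0 0 0 0 0 -0.6;0 0 0 0 0 0 -0.6"

```text
t: 14.92
tcp_pos: [0.5215, 0.1885, 0.1944]
tool_rot: [1.0, -0.019, 0.0, -0.0]
force: [-0.4, -0.4, -1.7]
finger_gap: 0.32
gripper_force: 20.4
```

```bash
python3 g.py 150 .193; cat > v.py <<'E'
# wrist check of flask axis vs slot centre at the pre-insert pose
from d import *
s=take('wrist',f'w{telemetry.sense()["t"]:.2f}'); g=cv2.cvtColor(s['image'],cv2.COLOR_RGB2GRAY).astype(float)
def edges(r,thr,lo=215,hi=290,c=250,sign=1):
    a=sign*g[r]; i=c
    while sign*g[r,i]<sign*thr if sign>0 else g[r,i]>thr: i-=1
    j=c
    while sign*g[r,j]<sign*thr if sign>0 else g[r,j]>thr: j+=1
    f=lambda a,b:a+(thr-g[r,a])/(g[r,b]-g[r,a])*(b-a)
    return f(i,i+1),f(j,j-1)
for r in (90,105,120): a,b=edges(r,150); print('slot row',r,round(a,1),round(b,1),'c',round((a+b)/2,1))
for r,t in ((180,90),(190,90),(264,160)): a,b=edges(r,t,sign=-1); print('flask row',r,round(a,1),round(b,1),'c',round((a+b)/2,1))
E
python3 v.py
```

```text
tcp [0.52145557 0.18854805 0.194364  ] [-124.14272216  151.18430448]
pre (array([-0.9,  1.2,  1.4]), array([-0.  , -0.  ,  0.07]))
in (array([119.1,   1.3,   1.4]), array([-0.  , -0.  ,  0.07]))
slot row 90 231.1 276.2 c 253.6
slot row 105 232.2 274.9 c 253.6
slot row 120 232.4 274.3 c 253.3
flask row 180 216.4 284.3 c 250.4
flask row 190 214.1 286.5 c 250.3
flask row 264 222.8 278.5 c 250.7
```

Emit:
move_arm:
  commands: "10 1.6 0 0 0 0 -0.6;30 1.6 0 0 0 0 -0.6;50 1.6 0 0 0 0 -0.6;68 1.6 0 0 0 0 -0.6;85 1.6 0 0 0 0 -0.6"

```text
t: 15.6
tcp_pos: [0.6081, 0.1827, 0.1942]
tool_rot: [1.0, -0.02, 0.0, -0.0]
force: [-0.7, 0.4, -1.9]
finger_gap: 0.319
gripper_force: 20.4
```

Emit:
move_arm:
  commands: "15 0 0 0 0 0 -0.6;27 0 0 0 0 0 -0.6;34 0 0 0 0 0 -0.6;34 0 0 0 0 0 -0.6;34 0 0 0 0 0 -0.6"

```text
t: 16.23
tcp_pos: [0.6399, 0.1817, 0.1942]
tool_rot: [1.0, -0.019, -0.001, 0.0]
force: [-0.7, 1.1, -2.8]
finger_gap: 0.316
gripper_force: 20.4
```

```bash
python3 g.py 150 .166
```

```text
tcp [0.63988323 0.18174743 0.19417695] [ -5.53934096 149.04009885]
pre (array([-119.4,   -1. ,   28.3]), array([0.01, 0.06, 0.02]))
in (array([ 0.6, -1. , 28.2]), array([0.01, 0.06, 0.02]))
```

Emit:
move_arm:
  commands: "0 -0.5 10 0 0 0 -0.6;0 -0.5 20 0 0 0 -0.6;0 -0.5 26 0 0 0 -0.6;0 -0.5 28.5 0 0 0 -0.6;0 -0.5 28.5 0 0 0 -0.6"

```text
t: 16.85
tcp_pos: [0.6406, 0.1822, 0.1657]
tool_rot: [1.0, -0.02, 0.0, -0.0]
force: [0.3, -0.9, -2.8]
finger_gap: 0.32
gripper_force: 20.4
```

Emit:
move_arm:
  commands: "0 0 0 0 0 0 -0.3;0 0 0 0 0 0 0;0 0 0 0 0 0 0.2;0 0 -20 0 0 0 0.2;0 0 -60 0 0 0 0.2"

```text
t: 17.48
tcp_pos: [0.6392, 0.182, 0.2245]
tool_rot: [1.0, -0.02, -0.002, 0.0]
force: [0.1, 0.9, -0.3]
finger_gap: 0.604
gripper_force: 0.0
```

```bash
cat > tp.py <<'E'
# white stopper tops in the top view
from d import *
s=take('top',f't{telemetry.sense()["t"]:.2f}'); im=s['image'].astype(int)
m=((im.min(2)>205)).astype(np.uint8); k,l,st,c=cv2.connectedComponentsWithStats(m)
for i in range(1,k):
    if 20<st[i,4]<130 and 125<c[i][0]<400 and 130<c[i][1]<290:
        z=.168 if c[i][1]>190 else .188
        p=atz(s,*c[i],z); print(c[i].round(1),st[i,4],p.round(4),rackxy(p).round(1))
E
python3 tp.py; python3 w.py .6396 .1825 .188; python3 d.py .409 -.1714 .25
```

```text
[223.3 158.8] 46 [0.6339 0.0843 0.188 ] [-7.7 51.5]
[354.1 175.9] 43 [ 0.5743 -0.3568  0.188 ] [ -49.9 -391.7]
[274.5 181.5] 31 [ 0.5557 -0.0884  0.188 ] [ -79.  -124.2]
[361.3 214.7] 46 [ 0.4447 -0.3818  0.168 ] [-178.5 -421.8]
[299.5 225.4] 49 [ 0.4089 -0.1723  0.168 ] [-222.5 -213.8]
[248.6 228. ] 39 [ 0.4005 -0.0009  0.168 ] [-237.5  -42.8]
[371.6 275.6] 48 [ 0.2411 -0.4108  0.168 ] [-380.7 -458.8]
pred [249.7 219.3]
blob [226.8 189. ] [173, 139, 110, 122, 9351] [0.6627 0.1974 0.188 ]
tcp [0.6438 0.1827 0.2312] delta to grasp (array([-5.1,  0.5, 88.1]), array([-0.09, -0.6 ,  0.02]))
[-220.6  362.9  -21.7] [-0.09 -0.6   0.02]
tcp in rack [ -1.6 150.1]
```

Emit:
move_arm:
  commands: "-10 10 -20 0 0 0 0.2;-40 60 -22 0 0 0 0.2;-70 115 -22 0 0 0 0.2;-102 170 -22 0 0 0 0.2;-134 225 -22 0 0 0 0.2"

```text
t: 18.2
tcp_pos: [0.4967, -0.0369, 0.2479]
tool_rot: [1.0, -0.019, -0.001, 0.0]
force: [0.7, -1.6, 0.0]
finger_gap: 0.602
gripper_force: 0.0
```

Emit:
move_arm:
  commands: "-33 55 0 0 0 0 0.2;-62 105 0 0 0 0 0.2;-84 137 0 0 0 0 0.2;-84 137 0 0 0 0 0.2;-84 137 0 0 0 0 0.2"

```text
t: 18.82
tcp_pos: [0.4094, -0.1685, 0.2479]
tool_rot: [1.0, -0.02, -0.0, -0.0]
force: [-0.4, -0.3, -0.2]
finger_gap: 0.603
gripper_force: 0.0
```

```bash
python3 w.py .409 -.1718
```

```text
pred [253.4 198.1]
blob [253.7 178.3] [231, 146, 44, 67, 2209] [ 0.426  -0.1727  0.168 ]
tcp [ 0.4097 -0.1682  0.2479] delta to grasp (array([ -0.6,   3.7, 104.9]), array([-0.03,  0.01,  0.04]))
```

Emit:
move_arm:
  commands: "0.5 3.7 40 0 0 0 0.2;0.5 3.7 80 0 0 0 0.2;0.5 3.7 105 0 0 0 0.2;0.5 3.7 105 0 0 0 0;0.5 3.7 105 0 0 0 -0.2"
  grip_force: 20

```text
t: 19.5
tcp_pos: [0.4111, -0.1724, 0.1434]
tool_rot: [1.0, -0.019, 0.0, 0.0]
force: [0.7, 0.7, 0.1]
finger_gap: 0.401
gripper_force: 0.0
```

Emit:
move_arm:
  commands: "0 0 0 0 0 0 -0.5;0 0 0 0 0 0 -0.6;0 0 0 0 0 0 -0.6;0 0 0 0 0 0 -0.6;0 0 0 0 0 0 -0.6"
  grip_force: 20

```text
t: 20.12
tcp_pos: [0.4112, -0.1732, 0.1438]
tool_rot: [1.0, -0.02, 0.001, 0.001]
force: [0.7, 1.0, 6.7]
finger_gap: 0.318
gripper_force: 20.7
```

Emit:
move_arm:
  commands: "0 0 -12 0 0 0 -0.6;0 0 -30 0 0 0 -0.6;0 0 -50 0 0 0 -0.6;0 0 -50 0 0 0 -0.6;0 0 -50 0 0 0 -0.6"

```text
t: 20.75
tcp_pos: [0.4097, -0.1723, 0.1925]
tool_rot: [1.0, -0.02, -0.0, -0.0]
force: [0.0, 0.0, -0.9]
finger_gap: 0.317
gripper_force: 20.2
```

```bash
python3 g.py -50 .193
```

```text
tcp [ 0.40965087 -0.17234509  0.1924688 ] [-221.68731778 -213.82145521]
pre (array([  96.7, -163.8,   -0.5]), array([-0.03,  0.05,  0.01]))
in (array([ 216.7, -163.8,   -0.6]), array([-0.03,  0.05,  0.01]))
```

Emit:
move_arm:
  commands: "14 -24 0 0 0 0 -0.6;38 -64 0 0 0 0 -0.6;62 -105 0 0 0 0 -0.6;85 -145 0 0 0 0 -0.6;96.5 -164 0 0 0 0 -0.6"

```text
t: 21.38
tcp_pos: [0.5132, -0.0104, 0.1916]
tool_rot: [1.0, -0.018, -0.001, -0.0]
force: [-0.0, 0.6, -1.8]
finger_gap: 0.316
gripper_force: 20.3
```

Emit:
move_arm:
  commands: "0 0 0 0 0 0 -0.6;0 0 0 0 0 0 -0.6;0 0 0 0 0 0 -0.6;0 0 0 0 0 0 -0.6;0 0 0 0 0 0 -0.6"

```text
t: 22.0
tcp_pos: [0.5129, -0.0131, 0.1929]
tool_rot: [1.0, -0.02, 0.0, 0.0]
force: [-0.2, -0.9, -1.3]
finger_gap: 0.318
gripper_force: 20.3
```

```bash
python3 g.py -50 .193; python3 v.py
```

```text
tcp [ 0.51290138 -0.013082    0.19287302] [-124.77141995  -50.62614137]
pre (array([-0.2, -0.6, -0.1]), array([ 0.  , -0.  , -0.04]))
in (array([ 1.198e+02, -7.000e-01, -1.000e-01]), array([ 0.  , -0.  , -0.04]))
slot row 90 227.8 273.1 c 250.4
slot row 105 228.9 272.0 c 250.4
slot row 120 229.2 271.5 c 250.4
flask row 180 217.2 283.8 c 250.5
flask row 190 214.5 286.7 c 250.6
flask row 264 223.2 278.2 c 250.7
```

Centred on slot 2. Insert.

Emit:
move_arm:
  commands: "10 0 0 0 0 0 -0.6;30 0 0 0 0 0 -0.6;50 0 0 0 0 0 -0.6;68 0 0 0 0 0 -0.6;85 0 0 0 0 0 -0.6"

```text
t: 22.68
tcp_pos: [0.5995, -0.016, 0.1928]
tool_rot: [1.0, -0.019, 0.0, 0.0]
force: [-0.4, 1.0, -0.6]
finger_gap: 0.321
gripper_force: 20.3
```

Emit:
move_arm:
  commands: "15 0 0 0 0 0 -0.6;27 0 0 0 0 0 -0.6;34 0 0 0 0 0 -0.6;34 0 0 0 0 0 -0.6;34 0 0 0 0 0 -0.6"

```text
t: 23.3
tcp_pos: [0.6313, -0.0171, 0.1927]
tool_rot: [1.0, -0.02, -0.001, -0.0]
force: [0.1, 0.6, -2.4]
finger_gap: 0.323
gripper_force: 20.3
```

```bash
python3 g.py -50 .165
```

```text
tcp [ 0.63131628 -0.01708687  0.19267223] [ -6.29059222 -49.9772626 ]
pre (array([-118.7,   -0. ,   27.8]), array([-0.01,  0.06,  0.01]))
in (array([ 1.3,  0. , 27.7]), array([-0.01,  0.06,  0.01]))
```

Emit:
move_arm:
  commands: "0 0 10 0 0 0 -0.6;0 0 20 0 0 0 -0.6;0 0 26 0 0 0 -0.6;0 0 28 0 0 0 -0.6;0 0 28 0 0 0 -0.6"

```text
t: 23.92
tcp_pos: [0.632, -0.0172, 0.1647]
tool_rot: [1.0, -0.02, -0.0, -0.0]
force: [-0.9, 0.0, -2.3]
finger_gap: 0.313
gripper_force: 20.4
```

Emit:
move_arm:
  commands: "0 0 0 0 0 0 -0.3;0 0 0 0 0 0 0;0 0 0 0 0 0 0.2;0 0 -20 0 0 0 0.2;0 0 -60 0 0 0 0.2"

```text
t: 24.55
tcp_pos: [0.6306, -0.017, 0.2237]
tool_rot: [1.0, -0.02, -0.002, -0.0]
force: [0.2, 0.2, 0.0]
finger_gap: 0.601
gripper_force: 0.0
```

```bash
python3 tp.py;  python3 d.py .4445 -.3813 .25
```

```text
[194.  157.1] 47 [0.6401 0.1837 0.188 ] [ -5.4 151. ]
[220.8 162.2] 22 [0.6223 0.0928 0.188 ] [-19.6  59.5]
[354.1 175.9] 43 [ 0.5743 -0.3568  0.188 ] [ -49.9 -391.7]
[274.7 181.6] 30 [ 0.5557 -0.089   0.188 ] [ -79.1 -124.8]
[361.3 214.7] 47 [ 0.4446 -0.3816  0.168 ] [-178.6 -421.5]
[371.6 275.6] 48 [ 0.2411 -0.4108  0.168 ] [-380.7 -458.8]
[-175.8  370.8  -20. ] [ 0.08 -0.5   0.02]
tcp in rack [ -2.9 -50.4]
```

Emit:
move_arm:
  commands: "-8 12 -20 0 0 0 0.2;-34 65 -22 0 0 0 0.2;-60 120 -22 0 0 0 0.2;-86 175 -22 0 0 0 0.2;-112 230 -22 0 0 0 0.2"

```text
t: 25.22
tcp_pos: [0.509, -0.2444, 0.2469]
tool_rot: [1.0, -0.02, -0.0, -0.0]
force: [0.6, -0.5, 0.1]
finger_gap: 0.605
gripper_force: 0.0
```

Emit:
move_arm:
  commands: "-26 55 0 0 0 0 0.2;-48 107 0 0 0 0 0.2;-60 138 0 0 0 0 0.2;-60 138 0 0 0 0 0.2;-60 138 0 0 0 0 0.2"

```text
t: 25.85
tcp_pos: [0.4451, -0.3774, 0.2466]
tool_rot: [1.0, -0.02, -0.0, -0.001]
force: [-0.3, 0.1, -0.2]
finger_gap: 0.603
gripper_force: 0.0
```

```bash
python3 w.py .4455 -.3815; python3 tp.py
```

```text
pred [254.4 197.6]
blob [255.5 177.3] [232, 145, 46, 67, 2286] [ 0.4628 -0.3829  0.168 ]
tcp [ 0.4455 -0.377   0.2467] delta to grasp (array([  0.2,   4.6, 103.7]), array([-0.07,  0.04,  0.04]))
[193.9 157.1] 46 [0.6401 0.184  0.188 ] [ -5.4 151.3]
[253.4 160.1] 48 [ 0.6291 -0.0174  0.188 ] [ -8.5 -50.4]
[222.8 162.6] 45 [0.6208 0.0863 0.188 ] [-20.8  52.9]
[354.1 175.9] 43 [ 0.5743 -0.3568  0.188 ] [ -49.9 -391.7]
[275.4 181.6] 25 [ 0.5554 -0.0914  0.188 ] [ -79.2 -127.2]
[248.6 228.1] 39 [ 0.4004 -0.0008  0.168 ] [-237.6  -42.7]
[371.6 275.6] 49 [ 0.2414 -0.4107  0.168 ] [-380.5 -458.6]
```

Emit:
move_arm:
  commands: "0.5 5 40 0 0 0 0.2;0.5 5 80 0 0 0 0.2;0.5 5 104 0 0 0 0.2;0.5 5 104 0 0 0 0;0.5 5 104 0 0 0 -0.2"
  grip_force: 20

```text
t: 26.58
tcp_pos: [0.4469, -0.3831, 0.1438]
tool_rot: [1.0, -0.019, 0.001, 0.001]
force: [-0.1, 0.3, 0.7]
finger_gap: 0.398
gripper_force: 0.0
```

Emit:
move_arm:
  commands: "0 0 0 0 0 0 -0.5;0 0 0 0 0 0 -0.6;0 0 0 0 0 0 -0.6;0 0 0 0 0 0 -0.6;0 0 0 0 0 0 -0.6"
  grip_force: 20

```text
t: 27.2
tcp_pos: [0.4469, -0.3837, 0.1443]
tool_rot: [1.0, -0.02, 0.001, 0.001]
force: [1.6, 1.0, 6.5]
finger_gap: 0.318
gripper_force: 20.7
```

Emit:
move_arm:
  commands: "0 0 -12 0 0 0 -0.6;0 0 -30 0 0 0 -0.6;0 0 -50 0 0 0 -0.6;0 0 -50 0 0 0 -0.6;0 0 -50 0 0 0 -0.6"

```text
t: 27.82
tcp_pos: [0.4455, -0.3828, 0.1922]
tool_rot: [1.0, -0.02, -0.001, -0.001]
force: [0.7, 0.5, -2.6]
finger_gap: 0.32
gripper_force: 20.1
```

```bash
python3 g.py -150 .193; python3 tp.py | head -4; python3 - <<'E'
from d import *
s=take('side','s9'); c=s['image'][120:245,140:300,::-1]; cv2.imwrite('pics/s9b.png',cv2.resize(c,(768,600),interpolation=2))
E
```

```text
tcp [ 0.44549313 -0.38278778  0.19221404] [-177.60771756 -422.69410049]
pre (array([  52.6, -272.7,   -0.6]), array([-0.06,  0.06,  0.01]))
in (array([ 172.6, -272.7,   -0.7]), array([-0.06,  0.06,  0.01]))
[194.  157.1] 47 [0.6401 0.1837 0.188 ] [ -5.4 151. ]
[253.2 160. ] 48 [ 0.6293 -0.0168  0.188 ] [ -8.3 -49.8]
[222.8 162.6] 45 [0.6208 0.0863 0.188 ] [-20.8  52.9]
[354.1 175.9] 43 [ 0.5743 -0.3568  0.188 ] [ -49.9 -391.7]
```

View pics/s9b.png

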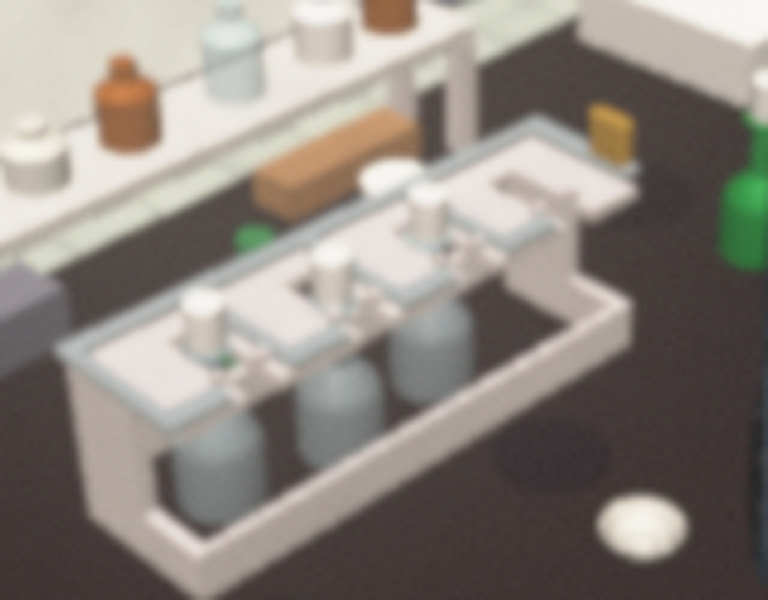

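Emit:
move_arm:
  commands: "4 -30 -1 0 0 0 -0.6;14 -75 -1 0 0 0 -0.6;24 -120 -1 0 0 0 -0.6;33 -165 -1 0 0 0 -0.6;42 -210 -1 0 0 0 -0.6"

```text
t: 28.55
tcp_pos: [0.496, -0.1735, 0.193]
tool_rot: [1.0, -0.02, -0.001, -0.0]
force: [0.3, 0.4, -2.5]
finger_gap: 0.317
gripper_force: 20.2
```

Emit:
move_arm:
  commands: "6 -35 0 0 0 0 -0.6;10 -56 0 0 0 0 -0.6;10.5 -63 0 0 0 0 -0.6;10.5 -63 0 0 0 0 -0.6;10.5 -63 0 0 0 0 -0.6"

```text
t: 29.18
tcp_pos: [0.5091, -0.1135, 0.1937]
tool_rot: [1.0, -0.02, -0.0, 0.0]
force: [-0.7, -0.1, -2.4]
finger_gap: 0.321
gripper_force: 20.2
```

```bash
python3 g.py -150 .193; python3 v.py
```

```text
tcp [ 0.50910689 -0.11346432  0.19366118] [-124.62053362 -151.08004755]
pre (array([-0.4, -1.1,  0.7]), array([ 0.02,  0.01, -0.04]))
in (array([119.6,  -1.2,   0.6]), array([ 0.02,  0.01, -0.04]))
slot row 90 227.1 272.2 c 249.6
slot row 105 228.2 271.2 c 249.7
slot row 120 228.6 270.9 c 249.8
flask row 180 216.7 283.6 c 250.2
flask row 190 214.4 286.1 c 250.2
flask row 264 222.6 278.8 c 250.7
```

Emit:
move_arm:
  commands: "10 -0.6 0 0 0 0 -0.6;30 -0.6 0 0 0 0 -0.6;50 -0.6 0 0 0 0 -0.6;68 -0.6 0 0 0 0 -0.6;85 -0.6 0 0 0 0 -0.6"

```text
t: 29.85
tcp_pos: [0.5955, -0.1158, 0.1937]
tool_rot: [1.0, -0.02, 0.0, 0.0]
force: [0.5, -0.2, -1.3]
finger_gap: 0.317
gripper_force: 20.2
```

Emit:
move_arm:
  commands: "15 0 0 0 0 0 -0.6;27 0 0 0 0 0 -0.6;34 0 0 0 0 0 -0.6;34 0 0 0 0 0 -0.6;34 0 0 0 0 0 -0.6"

```text
t: 30.48
tcp_pos: [0.6275, -0.1164, 0.1937]
tool_rot: [1.0, -0.02, -0.001, -0.0]
force: [-0.8, 0.9, -2.4]
finger_gap: 0.318
gripper_force: 20.2
```

```bash
python3 g.py -150 .165
```

```text
tcp [ 0.62746918 -0.11642537  0.1936791 ] [  -6.23327917 -149.39020559]
pre (array([-118.7,    0.6,   28.8]), array([-0.01,  0.06,  0.01]))
in (array([ 1.3,  0.6, 28.7]), array([-0.01,  0.06,  0.01]))
```

Emit:
move_arm:
  commands: "0 0 10 0 0 0 -0.6;0 0 20 0 0 0 -0.6;0 0 26 0 0 0 -0.6;0 0 28.5 0 0 0 -0.6;0 0 28.5 0 0 0 -0.6"

```text
t: 31.1
tcp_pos: [0.6281, -0.1166, 0.1651]
tool_rot: [1.0, -0.02, -0.0, -0.0]
force: [0.3, 0.3, -2.2]
finger_gap: 0.321
gripper_force: 20.2
```

Emit:
move_arm:
  commands: "0 0 0 0 0 0 -0.3;0 0 0 0 0 0 0;0 0 0 0 0 0 0.2;0 0 -20 0 0 0 0.2;0 0 -60 0 0 0 0.2"

```text
t: 31.72
tcp_pos: [0.6268, -0.1161, 0.2242]
tool_rot: [1.0, -0.02, -0.002, -0.001]
force: [0.1, -0.3, 0.1]
finger_gap: 0.604
gripper_force: 0.0
```

```bash
python3 tp.py | head -5;  python3 -c "
from d import *
print(delta([*W(R,(-31,-222.3),0)[:2],.24]))"
```

```text
[194.  157.1] 44 [0.6401 0.184  0.188 ] [ -5.4 151.3]
[252.9 159.9] 43 [ 0.6299 -0.0158  0.188 ] [ -7.8 -48.7]
[222.8 162.6] 45 [0.6208 0.0863 0.188 ] [-20.8  52.9]
[354.1 175.9] 43 [ 0.5743 -0.3568  0.188 ] [ -49.9 -391.7]
[371.6 275.6] 48 [ 0.2411 -0.4108  0.168 ] [-380.7 -458.8]
(array([-28. ,  72.1,  -8.4]), array([ 0.16, -0.48,  0.02]))
```

Emit:
move_arm:
  commands: "0 5 -10 0 0 0 0.2;-12 32 -15 0 0 0 0;-24 60 -15 0 0 0 0;-28 72 -12 0 0 0 0;-28 72 -12 0 0 0 0"

```text
t: 32.4
tcp_pos: [0.5967, -0.1878, 0.2364]
tool_rot: [1.0, -0.02, -0.001, -0.001]
force: [-0.1, -0.7, 0.8]
finger_gap: 0.502
gripper_force: 0.0
```

```bash
python3 tp.py | head -6;  python3 -c "
from d import *
print(delta([*W(R,(-31,-222.3),0)[:2],.162]))
s=take('wrist','w9'); cv2.imwrite('pics/w9b.png',s['image'][:,:,::-1])"
```

```text
[194. 157.] 45 [0.6403 0.1838 0.188 ] [ -5.2 151.1]
[253.5 160.2] 49 [ 0.6289 -0.0177  0.188 ] [ -8.7 -50.7]
[222.8 162.6] 44 [0.6208 0.086  0.188 ] [-20.9  52.6]
[281.8 160.8] 37 [ 0.6266 -0.1136  0.188 ] [  -7.2 -146.6]
[354.1 175.9] 43 [ 0.5743 -0.3568  0.188 ] [ -49.9 -391.7]
[371.6 275.6] 49 [ 0.2414 -0.4107  0.168 ] [-380.5 -458.6]
(array([ 2.9,  1.2, 74.6]), array([-0.07,  0.06, -0.03]))
```

View pics/w9b.png

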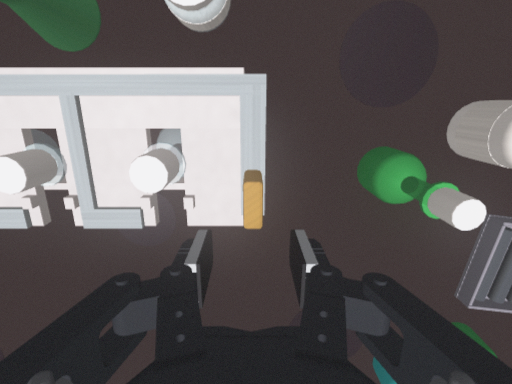

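Emit:
move_arm:
  commands: "2 1.2 35 0 0 0 0;2 1.2 74.5 0 0 0 0;2 1.2 74.5 0 0 0 -0.4;2 1.2 74.5 0 0 0 -1;2 1.2 74.5 0 0 0 -1"
  grip_force: 30

```text
t: 33.12
tcp_pos: [0.5996, -0.1887, 0.1631]
tool_rot: [1.0, -0.019, 0.0, 0.0]
force: [1.0, -0.7, -8.8]
finger_gap: 0.154
gripper_force: 34.8
```

Emit:
move_arm:
  commands: "0 4 0 0 0 0 -1;0 12 0 0 0 0 -1;0 20 0 0 0 0 -1;0 28 0 0 0 0 -1;0 34 0 0 0 0 -1"

```text
t: 33.75
tcp_pos: [0.5982, -0.2235, 0.1631]
tool_rot: [1.0, -0.02, 0.0, 0.0]
force: [2.1, 2.7, -6.0]
finger_gap: 0.159
gripper_force: 35.1
```

```bash
python3 g.py -262 .162
```

```text
tcp [ 0.59823069 -0.22349568  0.16306029] [ -31.24409349 -257.52622724]
pre (array([-93.8,   4.5,   1. ]), array([ 0.01, -0.06, -0.02]))
in (array([26.2,  4.5,  1.1]), array([ 0.01, -0.06, -0.02]))
```

Emit:
move_arm:
  commands: "0 3 0 0 0 0 -1;0 5 0 0 0 0 -1;0 6 0 0 0 0 -1;0 7 0 0 0 0 -1;0 7 0 0 0 0 -1"

```text
t: 34.38
tcp_pos: [0.598, -0.2285, 0.1631]
tool_rot: [1.0, -0.019, 0.0, -0.001]
force: [4.0, 4.9, -5.2]
finger_gap: 0.158
gripper_force: 35.3
```

```bash
python3 g.py -262 .162
```

```text
tcp [ 0.59804516 -0.22849045  0.16305528] [ -31.23330852 -262.52443469]
pre (array([-93.8,  -0.6,   1. ]), array([-0.09, -0.04,  0.02]))
in (array([26.2, -0.5,  1.1]), array([-0.09, -0.04,  0.02]))
```

Emit:
move_arm:
  commands: "0 1 0 0 0 0 -1;0 2 0 0 0 0 -1;0 3 0 0 0 0 -1;0 3 0 0 0 0 -1;0 3 0 0 0 0 -1"

```text
t: 35.0
tcp_pos: [0.598, -0.2285, 0.163]
tool_rot: [1.0, -0.019, 0.0, -0.003]
force: [5.6, 11.1, -4.0]
finger_gap: 0.161
gripper_force: 35.5
```

Emit:
move_arm:
  commands: "0 -3 0 0 0 0 -0.6;0 -3 0 0 0 0 -0.2;0 -3 0 0 0 0 0;0 -3 -40 0 0 0 0;0 -3 -85 0 0 0 0"

```text
t: 35.62
tcp_pos: [0.5968, -0.2302, 0.2481]
tool_rot: [1.0, -0.02, -0.001, -0.0]
force: [0.8, 0.5, 0.6]
finger_gap: 0.498
gripper_force: 0.0
```

Emit:
move_arm:
  commands: "-40 30 -20 0 0 0 0;-90 70 -20 0 0 0 0;-135 110 -20 0 0 0 0;-180 150 -20 0 0 0 0;-200 170 -20 0 0 0 0"

```text
t: 36.25
tcp_pos: [0.3882, -0.3941, 0.2683]
tool_rot: [1.0, -0.021, -0.0, 0.001]
force: [-0.1, 0.1, 0.5]
finger_gap: 0.5
gripper_force: 0.0
```

```bash
python3 tp.py | head -6;  python3 -c "
from d import *
s=take('top','tf'); o=np.zeros((600,800,3),np.uint8); o[:400]=cv2.resize(s['image'][130:270,110:390,::-1],(800,400),interpolation=2)
o[400:,:400]=cv2.resize(take('side','sf')['image'][130:230,140:340,::-1],(400,200),interpolation=2)
cv2.imwrite('pics/tfb.png',o)"
```

```text
[193.8 157.1] 48 [0.6401 0.1846 0.188 ] [ -5.4 151.9]
[253.2 160.1] 48 [ 0.6293 -0.0168  0.188 ] [ -8.4 -49.8]
[222.8 162.6] 45 [0.6208 0.0863 0.188 ] [-20.8  52.9]
[282.6 161. ] 43 [ 0.6259 -0.1162  0.188 ] [  -7.9 -149.2]
[354.1 175.9] 43 [ 0.5743 -0.3568  0.188 ] [ -49.9 -391.7]
[274.7 181.6] 32 [ 0.5557 -0.0891  0.188 ] [ -79.1 -124.9]
```

View pics/tfb.png

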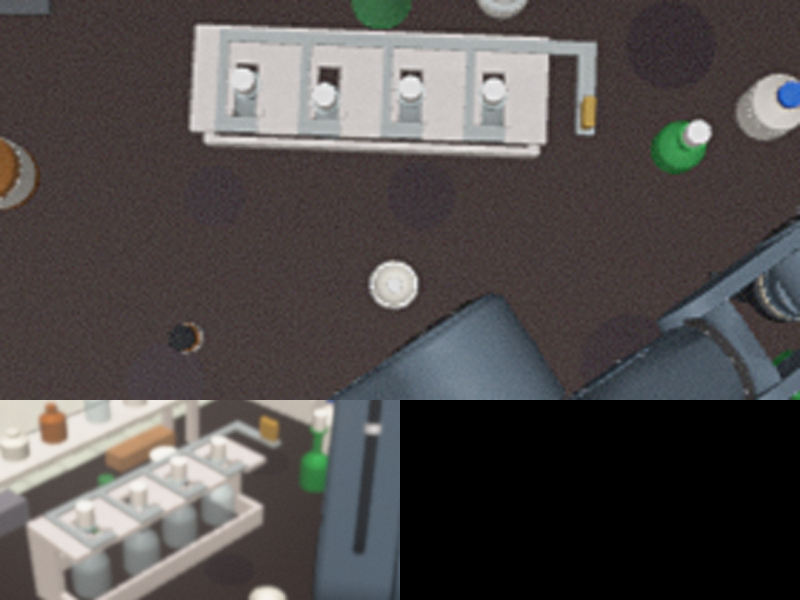

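All four flasks hang in their slots, with stopper tops at crop pixels (244,79), (324,95), (411,88) and (494,89). The keeper is shut with its handle at (588,112), and the arm is clear.

```bash
python3 -c "
from station import ticket
print(ticket.sign_off())"
```

```text
the job is handed in; nothing more can be done
None
```

All four flasks hang in their own slots, the keeper is back against its shut stop, and the job is handed in at about 36 s; the sign-off returned no verdict.

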